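# Park the tube stand and hold the centrifuge lid open

## Robot

A 6-joint arm with a two-finger parallel gripper is mounted at the origin on the work surface. World frame = base frame: x ahead of the robot, y to its left, z up, the work surface at z = 0. Lengths are in m, angles in rad, forces in N, time in s.
With the tool pointing down it reaches from about 0.225 to 0.725 m from the base axis. Payload 3.1 kg.
Tool frame: the origin (TCP) lies midway between the tips of the shut fingers; the grasp point (between the pads) lies 19 mm behind it (r.tcp_to_grasp is the z of the grasp point in the tool frame, in m); z points along the fingers, y is the line along which they close (so a half turn about z gives the same grasp; the last joint's range is limited). The gripper opens to 85 mm and grips with 20 to 120 N. Pads are 22 mm wide; open, the fingers measure 114 mm over their backs; the gripper's body (76 mm by 85 mm) begins 54 mm behind the grasp point. The pads swing forward as they close: fully open they stand 13 mm farther back than shut.
Start: joints at [1.186, 0.048, 0.099, 1.622, 0, 1.443], TCP at [0.133, 0.508, 0.231] pointing down, gripper open.
Joint ranges: [-2.91, 2.91], [-0.99, 1.94], [-1.21, 1.42], [-2.12, 2.29], [-1.49, 1.47], [-3.14, 3.14]. Speed limits (rad/s): [2.79, 2.79, 3.14, 3.14, 3.14, 3.14].

## Interface

Orientations are given as a unit quaternion [x, y, z, w].
In Python, from plant import sensors, imaging, finish_job, nets, r gives the robot as it stands.
- The arm moves only by the tool jog_arm, called after ">>>" in YAML: its name, and indented under it one key for each argument. Schema: {"type":"object","properties":{"deltas":{"type":"array","items":{"type":"array","items":{"type":"array","items":{"type":"number"},"minItems":4,"maxItems":4},"minItems":1,"maxItems":12},"minItems":1,"maxItems":1},"aperture":{"type":"number"},"only":{"type":"string"},"quiet":{"type":"boolean"},"lines":{"type":"string"}},"required":["deltas"],"additionalProperties":false}. deltas is a list that holds a single list of rows (three levels of brackets), with 1 to 12 rows, each of 4 numbers: dx, dy, dz in m, then a turn about the tool's z in rad; each row shifts and turns the commanded pose from where the row before left it, along the tool's axes as they then stand; what a row does not reach is not made up. A row lasts 1/10 s, in which the tool goes at most 0.05 m and 0.15 rad, less where a joint would pass 70% of its speed; a pose out of reach is approached as far as the arm can. aperture is the opening from 0.0 (shut) to 1.0 (fully open), set as the call begins (left out keeps the last). The fingers move at their own pace and stop on an object; the grip force is fixed at half the most. Time passes only in rows, so rows that do not move let the fingers close. The tool returns the time, the measured TCP pose, the force, the opening and the grip force at its end. only (a regular expression) keeps the lines of the reply that match it, lines (a string "A,B") keeps lines A to B, and quiet returns only ok. Input that does not fit is refused with a message, and nothing moves.
- sensors.state(): the state, without advancing time (a new reading comes with each control period).
- imaging.grab_frame(name): name is "scene" or "top" or "wrist"; returns a dict with "color" (420x560x3 uint8, red, green, blue), "K" (3x3 intrinsics, pixels), "extrinsics" (4x4, takes a point from camera to world coordinates). Camera axes: x right, y up, looking along -z (the intrinsics and any distortion apply to the point x, -y, -z); pixel columns grow to the right and rows downward; lengths in m; the calibration is good to about 2 mm. A picture is of the moment at which its call begins. There is no depth.
- finish_job(): hands the job in; it is judged then, once.
Trained networks look in a picture, given as the dict that the camera call returned (one of the last four; its "shot" number tells which), for a name from the list of things; names that differ only in an ending like _2 or _b are one class to them, and where a whole thing is asked for, a point or a joint stands for the part that bears it (a point fixed in the world has none). Each returns a list of dicts, best first, with "p" (0 to 1); they miss things now and then, are a little off and sometimes report something else, mostly with a low value. They report only what shows in the picture. A call takes as long as a camera call.
- nets.trace(target, picture): "mask" (420x560 bool, what is visible of it) and "point" ([row, column] in pixels, amid what is visible of it).
The state is a dict: "time": time; "joint_pos": joint angles; "qd": joint speeds; "tau": joint torques, N m; "position": TCP position; "tcp_rot": TCP orientation; "ft_force": force on the tool from outside, world axes, zero at the start; "ft_torque": the same for the moment, N m; "grip_width": opening from 0.0 (shut) to 1.0 (fully open); "gripper_force": force on a finger pad.
Only numpy, scipy, OpenCV 4.12 (cv2) and the standard library are available. Lean on these libraries where they do the work, as an engineer would, in place of code of your own. Each camera call takes 0.05 s, during which the arm holds its last target. There are 200 camera calls.

## Task

Slide the round tube stand along the bench, upright and without lifting it, until all of it is on the round rubber pad. Then raise the centrifuge lid with the gripper to half open, 45 degrees from closed, and finish while holding it still at that angle so that the rotor can be loaded: the lid falls shut if let go, so do not release it at the end. Leave the bottle, the tip box and the beaker where they are.

Things in the scene. Friction and masses are not known exactly. Their poses are not given: they have to be found in the camera images.
- stand: Loose round grey plastic tube stand, 120 mm diameter, plain upright-sided disc 40 mm high, carrying a circle of ten capped micro tubes that stand up to 54 mm above the bench; about 0.4 kg (varies by a third), it slides on the bench and stops when not pushed. Origin: centre of its underside, z up.
- pad: Fixed round dark rubber pad, 160 mm diameter, flush with the bench (0.6 mm, no edge to catch, the stand slides over it as on the bench). Origin: its centre, at bench height.
- centrifuge: Fixed white bench centrifuge, 240 mm deep (its x) by 220 mm wide (its y), housing 120 mm high, with a black control panel on its front (-x side, towards the robot) and an open bowl with a rotor beneath the lid. Origin: centre of its underside; x points to its back, z up; it can stand turned up to 17 degrees.
- lid (a joint): Angle of the centrifuge's white lid, rad: 0 closed (level), growing as its front edge rises, 0.785 is 45 degrees, stop at 1.25. The lid is 222 mm long from the hinge, 216 mm wide, 14 mm thick, 0.45 kg (varies by a quarter), hinged along the centrifuge's back top edge; nothing props it and it falls shut from any angle. About 2 to 4 N at the handle lifts it.
- lid_hinge (a point): Point on the lid's hinge axis, midway along it, 121 mm above the bench at the underside of the lid and 112 mm behind the centrifuge's centre. The hinge axis runs along the centrifuge's y.
- lid_handle (a point): Middle of the lid's handle: a round steel bar 12 mm in diameter, along the centrifuge's y, clear for 95 mm between its two end posts, near the lid's front edge. With the lid closed it is 205 mm in front of the hinge axis and 56 mm above it (42 mm above the lid's top face, 177 mm above the bench). Being round, it can turn between the fingers. It moves with the lid.
- bottle: Loose amber bottle, 64 mm diameter, 150 mm high, a bystander. Origin: centre of its underside.
- tipbox: Loose grey box with a clear top, 85 x 120 x 62 mm, a bystander. Origin: centre of its underside.
- beaker: Loose open glass beaker, 70 mm diameter, 90 mm high, a bystander. Origin: centre of its underside.

How it is judged:
On the way, in this order (a step that is already met when the one before it is completed fails the run):
1. the tube stand has been slid wholly onto the pad and is at rest there (horizontal distance between stand and pad below 0.02 m and angle between stand's own z axis and vertical below 0.1 rad and linear speed of stand below 0.02 m/s), for 0.3 s.
2. the fingers hold the lid half open at 45 degrees (value of joint lid between 0.66 and 0.91 rad and contact force between the fingers and centrifuge above 0.5 N), for 0.3 s.
At the end, for the whole second after the job is handed in: Finishes with the fingers bearing on the lid (over 0.5 N), nothing else propping it, lid still at 45 degrees within 7 (0.125 rad); tube stand upright, at rest, its centre within 20 mm of the pad's centre; bottle, tip box and beaker within 30 mm of where they began (all of step 1 and all of step 2 and velocity of joint lid between -0.08 and 0.08 rad/s and contact force between each of stand, bottle, tipbox, beaker and centrifuge below 0.2 N and distance of each of bottle, tipbox, beaker from where it was at the start of the episode below 0.03 m); the arm keeps its last pose, push and grip.
It fails at once if the tube stand is lifted off the bench (20 mm) or tipped over 20 degrees (height (world z) of stand above 0.02 m or angle between stand's own z axis and vertical above 0.35 rad).
It fails at once if a bystander (bottle, tip box, beaker) is pushed 30 mm away or knocked over (distance of any of bottle, tipbox, beaker from where it was at the start of the episode above 0.03 m or angle between any of bottle, tipbox, beaker's own z axis and vertical above 0.4 rad).
It also fails if it takes over 54 s, if anything falls off the work surface, if the arm or the gripper's body presses on something with over 40 N, if the wrist force passes 120 N, or if a joint passes its speed limit or range.

## Working session

There is one attempt and no reset: what is moved stays moved. The work goes in short steps, Python scripts to look and compute and a tool call to move; the robot and the scene stay as the last step left them, time stands still between calls to the robot, and variables do not carry over. Pictures are saved under pics/ and viewed, at most 10 in all, crops included, and the job is handed in when it is done.

```bash
mkdir -p pics; ls; cat > h.py <<'E'
import numpy as np, cv2
from plant import sensors, imaging, finish_job, nets, r
def ray(f,px):  # px=[row,col]
    K=f["K"];E=np.array(f["extrinsics"])
    x=(px[1]-K[0][2])/K[0][0]; y=(px[0]-K[1][2])/K[1][1]
    return E[:3,3], E[:3,:3]@np.array([x,-y,-1.])
def at_z(f,px,z):
    o,d=ray(f,px); return o+d*(z-o[2])/d[2]
def save(f,n): cv2.imwrite("pics/"+n,f["color"][:,:,::-1])
E
python3 - <<'E'
from h import *
for c in("top","scene"):
    f=imaging.grab_frame(c); save(f,c+"1.png"); print(c,[k for k in f],np.round(f["extrinsics"],3).tolist(),np.round(f["K"],1).tolist())
    for n in["stand","pad","centrifuge","lid","lid_handle","bottle","tipbox","beaker"]:
        for d in nets.trace(n,f)[:1]:
            p=d["point"]; m=d["mask"]; print(n,round(d["p"],2),np.round(p),m.sum(),[np.round(at_z(f,p,z),3)[:2].tolist() for z in(0,.04,.134,.177)])
print(sensors.state())
E
```

```text
pics
top ['color', 'K', 'extrinsics', 'shot'] [[0.117, 0.969, -0.217, 0.335], [-0.993, 0.114, -0.029, 0.004], [-0.004, 0.219, 0.976, 1.129], [0.0, 0.0, 0.0, 1.0]] [[424.1, 0.0, 284.5], [0.0, 424.1, 205.5], [0.0, 0.0, 1.0]]
stand 0.56 [267. 423.] 1883 [[0.464, -0.345], [0.459, -0.332], [0.448, -0.303], [0.443, -0.29]]
pad 0.9 [248. 336.] 2776 [[0.487, -0.113], [0.482, -0.109], [0.469, -0.099], [0.463, -0.095]]
centrifuge 0.71 [198. 215.] 9108 [[0.584, 0.23], [0.575, 0.222], [0.554, 0.204], [0.545, 0.195]]
lid 0.67 [191. 214.] 7790 [[0.603, 0.236], [0.593, 0.227], [0.571, 0.208], [0.561, 0.199]]
lid_handle 0.69 [193. 214.] 7895 [[0.597, 0.233], [0.587, 0.225], [0.566, 0.206], [0.556, 0.197]]
bottle 0.73 [168. 409.] 805 [[0.733, -0.293], [0.719, -0.282], [0.685, -0.258], [0.67, -0.246]]
tipbox 0.7 [149. 346.] 1643 [[0.766, -0.115], [0.751, -0.11], [0.715, -0.1], [0.699, -0.096]]
beaker 0.9 [286. 129.] 849 [[0.323, 0.417], [0.323, 0.402], [0.324, 0.368], [0.325, 0.352]]
scene ['color', 'K', 'extrinsics', 'shot'] [[-0.607, -0.646, 0.462, 1.203], [0.794, -0.504, 0.339, 0.522], [0.013, 0.57
[... 842 characters left out ...]
, [0.424, 0.412]]
{'time': 0.9, 'joint_pos': array([1.18621288e+00, 4.79527219e-02, 9.92159045e-02, 1.62198383e+00,
       3.72286558e-05, 1.44298754e+00]), 'qd': array([ 0.00082376, -0.00033281, -0.00156527, -0.00095797,  0.00051045,
       -0.00157123]), 'tau': array([-1.57134123e-04, -3.38638508e+01,  3.20158052e+01,  8.48994296e-04,
       -5.51294886e-05, -9.60786863e-07]), 'position': array([0.13333798, 0.5077924 , 0.23134416]), 'tcp_rot': array([ 1.28034911e-01,  9.91769661e-01,  4.13207554e-05, -8.41830422e-06]), 'ft_force': array([-0.17723753,  0.04328275,  0.5424738 ]), 'ft_torque': array([0.02771901, 0.01729053, 0.06144106]), 'gripper_force': 0.0, 'grip_width': 1.0007890385422675}
```

```bash
cd pics; python3 -c "
import cv2;a=cv2.imread('top1.png')[80:360,60:560];cv2.imwrite('t1.png',cv2.resize(a,(800,448)))"
```

```text
(no output)
```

View pics/t1.png

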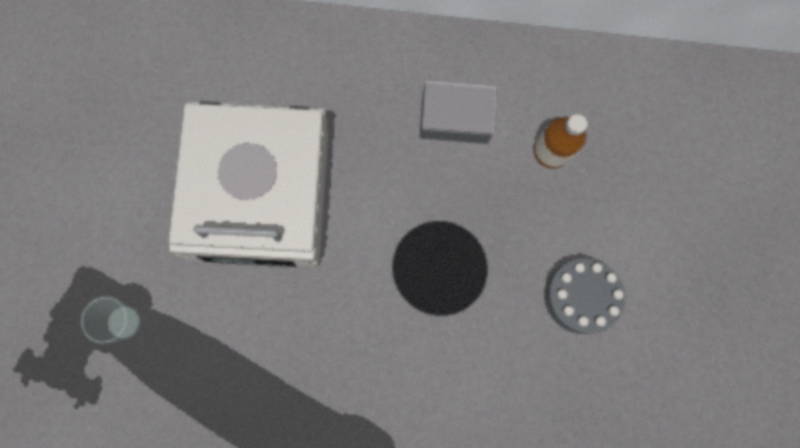

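View pics/scene1.png

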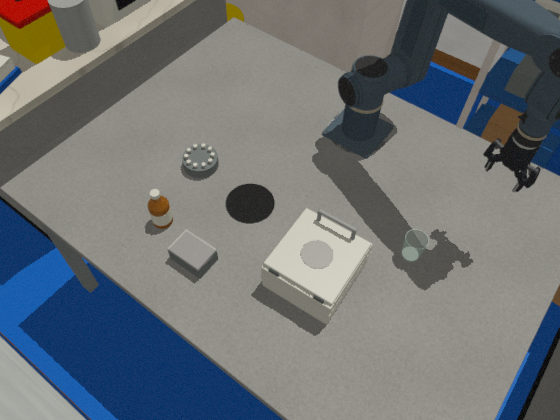

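The top view shows the centrifuge at left with its handle at about px (183–237, 224). The pad is at (335, 248), the stand at (427, 264), the beaker at lower left, and the tip box and bottle beyond the pad. The scene view agrees. Next I'll fit known shapes to the masks.

```bash
cat >> h.py <<'E'
from scipy.optimize import minimize
def proj(f,P):
    E=np.array(f["extrinsics"]);c=(np.asarray(P)-E[:3,3])@E[:3,:3]
    K=np.array(f["K"]);return np.c_[K[0,2]-K[0,0]*c[:,0]/c[:,2],K[1,2]+K[1,1]*c[:,1]/c[:,2]]
T=np.linspace(0,2*np.pi,40)
def cyl(p,R,h): return np.array([[p[0]+R*np.cos(t),p[1]+R*np.sin(t),z] for t in T for z in(0,h)])
def box(p):
    c,s=np.cos(p[2]),np.sin(p[2])
    L=[[x,y,z] for x in(-.12,.112) for y in(-.11,.11) for z in(0,.12)]+[[x,y,.135] for x in(-.11,.112) for y in(-.108,.108)]
    L+=[[-.093,y,.183] for y in(-.055,.055)]
    return np.array([[p[0]+c*x-s*y,p[1]+s*x+c*y,z] for x,y,z in L])
def iou(f,m,P):
    a=np.zeros((840,1120),np.uint8);h=cv2.convexHull((proj(f,P)*2).astype(np.float32))
    cv2.fillConvexPoly(a,np.round(h*16).astype(np.int32),1,shift=4)
    b=cv2.resize(m.astype(np.uint8),(1120,840),interpolation=cv2.INTER_NEAREST)>0;a=a>0
    return (a&b).sum()/(a|b).sum()
def fit(fm,model,x0):
    g=lambda p:-sum(iou(f,m,model(p)) for f,m in fm)
    s=np.array(x0); S=np.vstack([s]+[s+d for d in np.eye(len(s))*.03])
    o=minimize(g,s,method="Nelder-Mead",options=dict(initial_simplex=S,xatol=2e-4,fatol=1e-5)); return o.x,-o.fun/len(fm)
E
python3 - <<'E'
from h import *
F=[imaging.grab_frame(c) for c in("top","scene")]
for n,mod,x0 in(("stand",lambda p:cyl(p,.06,.044),[.46,-.335]),("pad",lambda p:cyl(p,.08,.0006),[.489,-.111]),("centrifuge",box,[.56,.21,.1])):
    fm=[(f,nets.trace(n,f)[0]["mask"]) for f in F]
    for q in(fm,fm[:1],fm[1:]): print(n,fit(q,mod,x0))
a,b=[at_z(F[0],p,.177) for p in([223.75,183.1],[225,236.9])]
print(a,b,(a+b)/2,np.arctan2(*(b-a)[:2]))
E
```

```text
stand (array([ 0.46722923, -0.34110918]), np.float64(0.9166436933105842))
stand (array([ 0.46602307, -0.3416162 ]), np.float64(0.9549887471867967))
stand (array([ 0.47141543, -0.33872033]), np.float64(0.8933117333950474))
pad (array([ 0.48993098, -0.10818266]), np.float64(0.9455399442994834))
pad (array([ 0.48739428, -0.10824976]), np.float64(0.963808025177026))
pad (array([ 0.49172439, -0.10591478]), np.float64(0.9472684085510689))
centrifuge (array([0.57789413, 0.20949381, 0.08336276]), np.float64(0.967687445067444))
centrifuge (array([0.57682306, 0.20835667, 0.07114573]), np.float64(0.9802490111232047))
centrifuge (array([0.58095676, 0.21058744, 0.09319797]), np.float64(0.9643669919256789))
[0.47668683 0.2572958  0.177     ] [0.48812    0.13503848 0.177     ] [0.48240341 0.19616714 0.177     ] 3.048346522163954
```

>>> jog_arm:
  deltas:
    - [[0,0,0,0.15],[0,0,0,0.15],[0,0,0,0.15],[0,0,0,0.15],[0,0,0,0.15],[0,0,0,0.15],[0,0,0,0.15],[0,0,0,0.15],[0,0,0,0.15],[0,0,0,0.058]]
  aperture: 1.0

```text
time: 2.3
position: [0.1334, 0.5078, 0.2313]
tcp_rot: [0.741, 0.672, 0.0, -0.0]
ft_force: [-0.2, 0.4, -0.4]
grip_width: 1.001
gripper_force: 0.0
```

>>> jog_arm:
  deltas:
    - [[-0.042,0.019,0,0],[-0.042,0.019,0,0],[-0.042,0.019,0,0],[-0.042,0.019,0,0],[-0.042,0.019,0,0],[-0.042,0.019,0,0],[-0.042,0.019,0,0],[-0.042,0.019,0,0],[-0.042,0.019,0,0],[-0.042,0.019,0,0],[-0.042,0.019,0,0]]

```text
time: 3.4
position: [0.2984, 0.0264, 0.2317]
tcp_rot: [0.74, 0.673, 0.001, 0.001]
ft_force: [1.1, 1.0, -1.2]
grip_width: 0.998
gripper_force: 0.0
```

>>> jog_arm:
  deltas:
    - [[-0.042,0.019,0,0],[-0.042,0.019,0,0],[-0.042,0.019,0,0],[-0.042,0.019,0,0],[-0.042,0.019,0,0],[-0.042,0.019,0,0],[-0.042,0.019,0,0],[-0.042,0.019,0,0],[-0.042,0.019,0,0],[-0.042,0.019,0,0],[0,0,0,0]]

```text
time: 4.5
position: [0.4481, -0.4127, 0.2258]
tcp_rot: [0.741, 0.672, -0.001, -0.002]
ft_force: [-0.1, 1.3, -0.8]
grip_width: 0.998
gripper_force: 0.0
```

>>> jog_arm:
  deltas:
    - [[-0.032,0.012,0,0],[0,0,0.045,0],[0,0,0.045,0],[0,0,0.045,0],[0,0,0.045,0],[0,0,0.03,0],[0,0,0.01,0],[0,0,0,0]]

```text
time: 5.3
position: [0.4556, -0.4391, 0.0095]
tcp_rot: [0.739, 0.673, 0.0, -0.002]
ft_force: [-0.0, -0.1, -1.1]
grip_width: 0.999
gripper_force: 0.0
```

```bash
python3 - <<'E'
from h import *
f=imaging.grab_frame("wrist");save(f,"w1.png")
f=imaging.grab_frame("top");print(fit([(f,nets.trace("stand",f)[0]["mask"])],lambda p:cyl(p,.06,.044),[.46,-.335]),sensors.state()["position"])
E
```

```text
(array([ 0.46599212, -0.34126609]), np.float64(0.9631019387116948)) [ 0.45823021 -0.44238742  0.01447755]
```

View pics/w1.png

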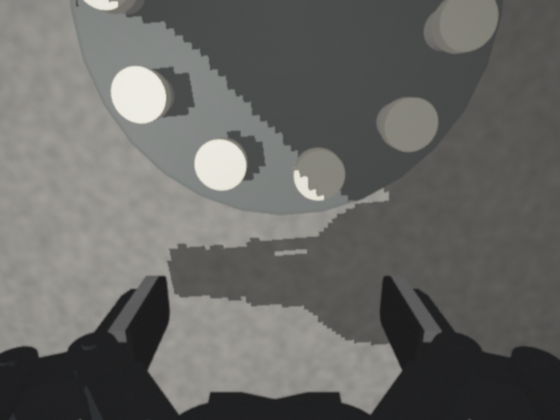

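The wrist view shows the stand's near rim at about (285, 213), centred between the fingertips (cols 167 and 380), so I can push.

>>> jog_arm:
  deltas:
    - [[0.02,0,0.007,0],[0.02,0,0,0],[0.01,0,0,0],[0.01,0,0,0],[0.01,0,0,0],[0.015,0,0,0],[0.02,0,0,0],[0.02,0,0,0],[0.02,0,0,0],[0.02,0,0,0],[0.02,0,0,0],[0.02,0,0,0]]

```text
time: 6.65
position: [0.4776, -0.2386, 0.0068]
tcp_rot: [0.74, 0.673, -0.001, 0.003]
ft_force: [-0.4, -5.3, 3.3]
grip_width: 1.001
gripper_force: 2.8
```

>>> jog_arm:
  deltas:
    - [[0.015,0,0,0],[0.01,0,0,0],[0.01,0,0,0],[0.005,0,0,0],[0,0,0,0],[0,0,0,0]]

```text
time: 7.25
position: [0.4813, -0.1978, 0.0059]
tcp_rot: [0.74, 0.673, 0.0, 0.002]
ft_force: [1.4, -3.3, 5.2]
grip_width: 1.004
gripper_force: 3.1
```

```bash
cat > s.py <<'E'
from h import *
F=[imaging.grab_frame(c) for c in("top","scene")]
for f in F:
    d=nets.trace("stand",f)
    print(d and (d[0]["p"],fit([(f,d[0]["mask"])],lambda p:cyl(p,.06,.044),[.48,-.13])))
f=imaging.grab_frame("wrist");save(f,"w2.png");save(F[0],"t2.png");print(sensors.state()["position"],sensors.state()["ft_force"])
E
python3 s.py
```

```text
(0.67, (array([ 0.48382054, -0.14624574]), np.float64(0.7529956427015251)))
(0.85, (array([ 0.48894731, -0.14356021]), np.float64(0.9527725068522033)))
[ 0.48116052 -0.19776952  0.00525319] [ 1.75842636 -4.73664142  5.5517253 ]
```

>>> jog_arm:
  deltas:
    - [[0.01,0,0,0],[0.01,0,0,0],[0.008,0,0,0],[0.006,0,0,0],[0.003,0,0,0],[0,0,0,0],[0,0,0,0]]

```text
time: 8.2
position: [0.4833, -0.161, 0.0049]
tcp_rot: [0.74, 0.673, -0.001, 0.001]
ft_force: [-0.6, -5.6, 5.5]
grip_width: 1.0
gripper_force: 4.0
```

```bash
python3 s.py
```

```text
(0.71, (array([ 0.48995683, -0.10159221]), np.float64(0.7053287197231833)))
(0.97, (array([ 0.49045643, -0.10858133]), np.float64(0.935537533790809)))
[ 0.48332137 -0.1610131   0.0049104 ] [-0.17763734 -4.61599511  6.17861093]
```

View pics/t2.png

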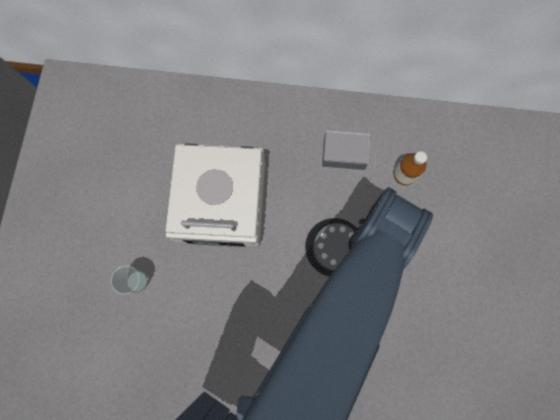

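The stand sits concentric on the pad at about px (333, 247). Backing off, rising, and moving over the handle.

>>> jog_arm:
  deltas:
    - [[-0.01,0,0,0],[-0.02,0,0,0],[-0.02,0,0,0],[0,0,-0.045,0],[0,0,-0.045,0],[0,0,-0.045,0],[0,0,-0.045,0],[0,0,-0.045,0],[0,0,-0.045,0],[0,0,0,-0.09],[0,0,0,-0.087],[0,0,0,0]]

```text
time: 9.65
position: [0.4777, -0.2088, 0.2726]
tcp_rot: [0.677, 0.736, 0.0, -0.003]
ft_force: [0.5, 0.4, -0.7]
grip_width: 1.003
gripper_force: 0.0
```

>>> jog_arm:
  deltas:
    - [[0.04,0.004,0,0],[0.04,0.004,0,0],[0.04,0.004,0,0],[0.04,0.004,0,0],[0.04,0.004,0,0],[0.04,0.004,0,0],[0.04,0.004,0,0],[0.04,0.004,0,0],[0.04,0.004,0,0],[0.04,0.004,0,0],[0,0,0,0],[0,0,0,0]]

```text
time: 10.85
position: [0.4839, 0.1928, 0.2723]
tcp_rot: [0.677, 0.736, -0.002, -0.001]
ft_force: [0.7, -0.5, -0.2]
grip_width: 1.003
gripper_force: 0.0
```

```bash
python3 s.py
python3 - <<'E'
from h import *
f=imaging.grab_frame("wrist");d=nets.trace("lid_handle",f)
print(f["extrinsics"],[(x["p"],x["point"],x["mask"].sum()) for x in d][:2],sensors.state()["tcp_rot"])
E
```

```text
(0.73, (array([ 0.48560045, -0.10984802]), np.float64(0.9702617514046868)))
(0.81, (array([ 0.49161594, -0.10850577]), np.float64(0.9632594417077176)))
[0.48519728 0.19098065 0.27408781] [ 0.35779407 -0.30965365  0.20974015]
[[ 0.99675989 -0.07688536 -0.02362976  0.47867236]
 [ 0.08042494  0.94811034  0.30760139  0.27016986]
 [-0.00124643 -0.30850515  0.95122186  0.41662567]
 [ 0.          0.          0.          1.        ]] [(0.62, [152.6, 393.9], np.int64(75107))] [ 6.77890437e-01  7.35162943e-01 -1.07446748e-05 -4.45892105e-05]
```

View pics/w2.png

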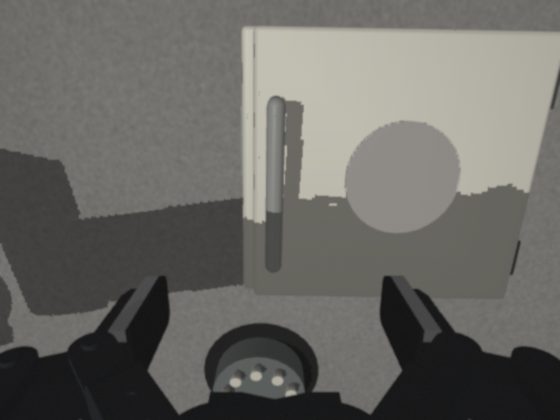

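The handle bar shows from px (276, 98) to (273, 270), and the stand sits on the pad below. Converting these pixels to positions.

```bash
python3 - <<'E'
from h import *
f=imaging.grab_frame("wrist")
a,b=[at_z(f,p,.177) for p in([99,275.5],[268,273.5])];m=(a+b)/2
yaw=np.arctan2((a-b)[1],(a-b)[0])-np.pi/2
t=sensors.state()["position"];c,s=np.cos(.083),np.sin(.083);d=m-t
print(a,b,np.linalg.norm(a-b),m,yaw,"dx",-s*d[0]+c*d[1],"dy",c*d[0]+s*d[1])
E
```

```text
[0.47984509 0.26390545 0.177     ] [0.48803167 0.14635786 0.177     ] 0.11783231814640159 [0.48393838 0.20513165 0.177     ] 0.06953257702806215 dx 0.013886117095067941 dy -0.0002769576001659577
```

>>> jog_arm:
  deltas:
    - [[0.014,0,0,0],[0,0,0.035,0],[0,0,0.035,0],[0,0,0.03,0],[0,0,0.017,0],[0,0,0,0],[0,0,0,0]]

```text
time: 11.95
position: [0.4839, 0.2066, 0.1576]
tcp_rot: [0.677, 0.736, 0.0, -0.0]
ft_force: [-0.8, 0.5, 0.1]
grip_width: 1.0
gripper_force: 0.0
```

>>> jog_arm:
  deltas:
    - [[0,0,0,0],[0,0,0,0],[0,0,0,0],[0,0,0,0],[0,0,0,0],[0,0,0,0],[0,0,0,0],[0,0,0,0]]
  aperture: 0

```text
time: 12.75
position: [0.4836, 0.2061, 0.1578]
tcp_rot: [0.677, 0.736, -0.0, -0.0]
ft_force: [-3.5, 0.3, 4.1]
grip_width: 0.116
gripper_force: 58.5
```

```bash
python3 - <<'E'
from h import *
f=imaging.grab_frame("wrist");save(f,"w3.png")
E
```

```text
(no output)
```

View pics/w3.png

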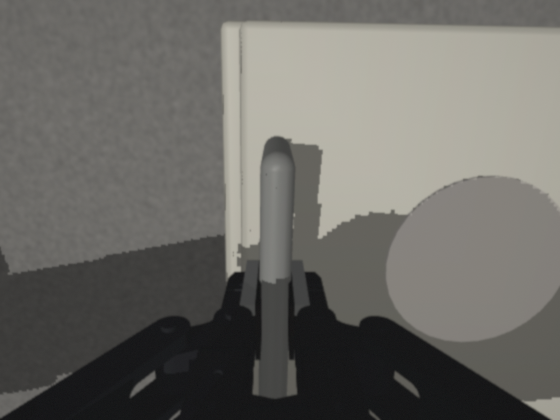

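The bar is held between both fingers. Next I'll work out the arc increments for every 5 degrees.

```bash
python3 -c "
import numpy as np
a=np.radians(15.27+np.arange(0,46,5));R=.2125
print(np.round(np.c_[np.diff(-R*np.cos(a)),np.diff(R*np.sin(a))]/2*1e3,2))"
```

```text
[[2.83 8.83]
 [3.59 8.55]
 [4.32 8.2 ]
 [5.02 7.79]
 [5.68 7.33]
 [6.29 6.8 ]
 [6.86 6.23]
 [7.38 5.61]
 [7.84 4.94]]
```

>>> jog_arm:
  deltas:
    - [[0,0.0028,-0.0088,0],[0,0.0028,-0.0088,0],[0,0.0036,-0.0086,0],[0,0.0036,-0.0086,0],[0,0.0043,-0.0082,0],[0,0.0043,-0.0082,0],[0,0.005,-0.0078,0],[0,0.005,-0.0078,0],[0,0.0057,-0.0073,0],[0,0.0057,-0.0073,0],[0,0,0,0]]

```text
time: 13.9
position: [0.5264, 0.2088, 0.2415]
tcp_rot: [0.677, 0.736, -0.001, 0.001]
ft_force: [-8.6, -2.4, 3.4]
grip_width: 0.113
gripper_force: 59.2
```

>>> jog_arm:
  deltas:
    - [[0,0.0063,-0.0068,0],[0,0.0063,-0.0068,0],[0,0.0069,-0.0062,0],[0,0.0069,-0.0062,0],[0,0.0074,-0.0056,0],[0,0.0074,-0.0056,0],[0,0.0078,-0.0049,0],[0,0.0078,-0.0049,0],[0,0,0,0],[0,0,0,0],[0,0,0,0],[0,0,0,0]]

```text
time: 15.1
position: [0.5835, 0.2124, 0.2909]
tcp_rot: [0.678, 0.735, 0.001, 0.003]
ft_force: [-7.5, -4.6, 10.1]
grip_width: 0.115
gripper_force: 60.0
```

```bash
python3 - <<'E'
from h import *
s=sensors.state();print(s)
f=imaging.grab_frame("scene");save(f,"s3.png");save(imaging.grab_frame("top"),"t3.png")
g=cv2.imread("pics/s3.png")[120:340,120:470];cv2.imwrite("pics/s3c.png",cv2.resize(g,(795,500)))
E
```

```text
{'time': 15.1, 'joint_pos': array([ 0.24313368,  0.33570191,  0.54976751,  1.78019844, -0.0039336 ,
        1.73193879]), 'qd': array([ 0.00120999, -0.00075548, -0.00033468,  0.00068235, -0.00031501,
       -0.00030537]), 'tau': array([  1.60269745, -37.47143984,  29.13356245,  -3.6634887 ,
         0.9207743 ,  -0.1958791 ]), 'position': array([0.58354992, 0.2123935 , 0.29086182]), 'tcp_rot': array([0.67753273, 0.73548629, 0.00086303, 0.00292582]), 'ft_force': array([-7.52357098, -4.59889961, 10.07546785]), 'ft_torque': array([-1.10630542,  1.67922011, -0.1863245 ]), 'gripper_force': 59.97569024562836, 'grip_width': 0.11461994987205165}
```

View pics/s3c.png

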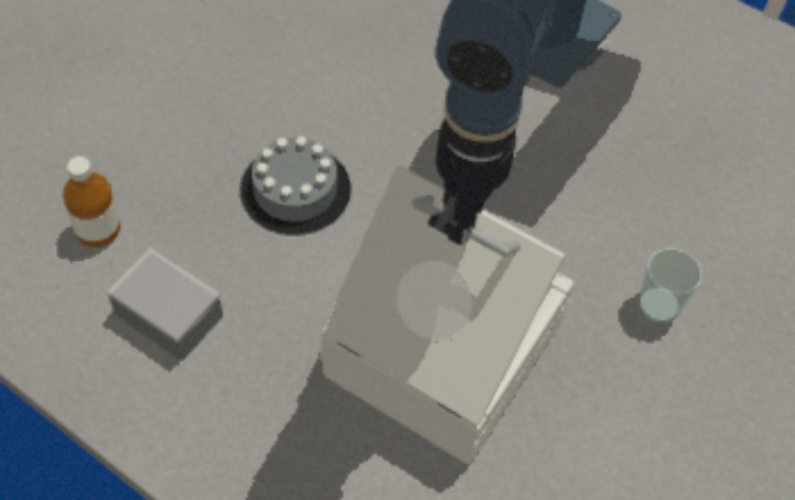

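The scene view shows the lid raised with the fingers on the bar, the stand inside the pad, and the bystanders standing. To check the angle, I'll use the visible bar end at about px (347, 229) in the full frame.

```bash
python3 - <<'E'
from h import *
f=imaging.grab_frame("scene")
yw=.078;ex=np.array([np.cos(yw),np.sin(yw),0]);ey=np.array([-np.sin(yw),np.cos(yw),0])
h0=np.array([.484,.204,.177]); hinge=h0+.205*ex-np.array([0,0,.056])
o,d=ray(f,[229.0,346.5])
for w in(.05,.055,.06):
    P=o+d*((w-(o-h0)@ey)/(d@ey)); v=P-hinge; print(w,P,np.hypot(v@ex,v[2]),np.degrees(np.arctan2(v[2],-v@ex))-15.27)
for n,m,x in(("stand",lambda p:cyl(p,.06,.044),[.488,-.11]),):
    print(fit([(f,nets.trace(n,f)[0]["mask"])],m,x))
E
```

```text
0.05 [0.53365028 0.25803308 0.24402191] 0.19499529883685593 23.84631762755939
0.055 [0.54949069 0.26428639 0.26969251] 0.20084171730363412 32.4909615583437
0.06 [0.5653311  0.27053971 0.29536312] 0.21094935157646114 40.477366769095696
(array([ 0.49029123, -0.1072469 ]), np.float64(0.945514812512948))
```

```bash
python3 - <<'E'
from h import *
f=imaging.grab_frame("scene");g=imaging.grab_frame("top")
yw=.078;ex=np.array([np.cos(yw),np.sin(yw),0]);ey=np.array([-np.sin(yw),np.cos(yw),0])
h0=np.array([.484,.204,.177]); hinge=h0+.205*ex-np.array([0,0,.056])
for a in(36,40,44,48,52):
    t=np.radians(a);l=-np.cos(t)*ex+[0,0,np.sin(t)];n=np.sin(t)*ex+[0,0,np.cos(t)]
    P=[hinge+.222*l+.014*n+w*ey for w in(.108,-.108)]+[hinge+.205*l+.056*n+w*ey for w in(.0535,)]
    q=(proj(f,P)-[120,120])*[795/350,500/220]; print(a,"crop",np.round(q).tolist(),"top",np.round(proj(g,P)).tolist())
c=cv2.imread("pics/t3.png")[120:280,140:300];cv2.imwrite("pics/t3c.png",cv2.resize(c,(560,560)))
E
```

```text
36 crop [[571.0, 250.0], [405.0, 164.0], [514.0, 240.0]] top [[149.0, 198.0], [252.0, 202.0], [174.0, 179.0]]
40 crop [[569.0, 251.0], [401.0, 164.0], [510.0, 243.0]] top [[148.0, 192.0], [252.0, 196.0], [173.0, 172.0]]
44 crop [[566.0, 253.0], [397.0, 165.0], [506.0, 247.0]] top [[147.0, 186.0], [252.0, 190.0], [173.0, 165.0]]
48 crop [[562.0, 256.0], [392.0, 167.0], [501.0, 252.0]] top [[146.0, 179.0], [252.0, 183.0], [173.0, 157.0]]
52 crop [[559.0, 260.0], [386.0, 169.0], [495.0, 258.0]] top [[145.0, 172.0], [252.0, 176.0], [172.0, 150.0]]
```

View pics/t3c.png

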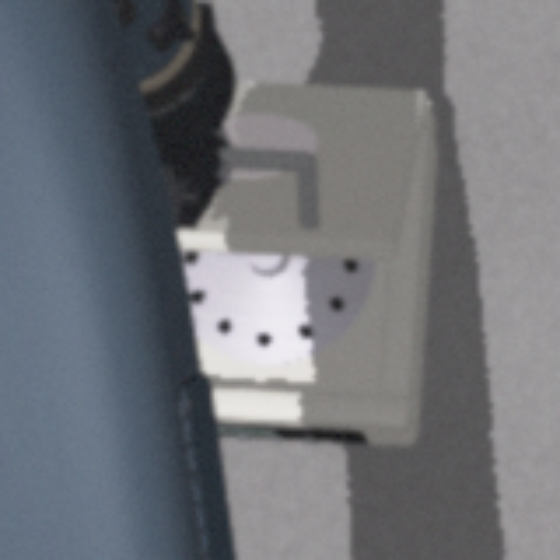

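The bar at row ~166 and the lid's front edge at row ~188 both match 44–46°, with the lid still and gripped and the stand on the pad.

>>> jog_arm:
  deltas:
    - [[0,0,0,0],[0,0,0,0],[0,0,0,0],[0,0,0,0]]

```text
time: 15.8
position: [0.5835, 0.2124, 0.2908]
tcp_rot: [0.678, 0.735, 0.001, 0.003]
ft_force: [-7.6, -5.0, 8.2]
grip_width: 0.115
gripper_force: 60.0
```

```bash
python3 -c "
from plant import finish_job
print(finish_job())"
```

```text
the job is handed in; nothing more can be done
None
```

I handed the job in at 15.8 s: the tube stand is centred on the pad to within about 5 mm, the gripper is holding the lid still at about 45° (44–46° measured from the camera image), and the bottle, tip box and beaker look undisturbed; no verdict came back.

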